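Tip the wooden balls into the empty cell of the keepsake box

TASK

Lift the little handled wooden caddy, keeping both wooden balls in it, and tip it over its low front lip so that both balls drop, from close above, into the one empty, felt-lined cell of the divided box, without crossing into a neighbouring cell, falling on the sideboard or being handled with the gripper. Then stand the empty caddy upright on the sideboard and let go, leaving the other ornaments and the vase and candle holder undisturbed.

Things in the scene. Friction and masses are not known exactly. Their poses are not given: they have to be found in the camera images.
- box: Open square wooden box, fixed, 270 x 270 x 80 mm high; all walls and dividers 6 mm thick and 80 mm high, floor 6 mm. Two crossing dividers make four equal cells, 126 x 126 mm inside, centres at x +-66, y +-66 mm. Origin: centre of its underside, z up. It stands left or right of the robot, the caddy on the other side.
- pad: Grey felt pad, 116 x 116 x 4 mm, fixed on the floor at the centre of the one empty cell (any of the four), parallel to the box: it marks the cell to fill. Origin: centre of its underside, 6 mm above the sideboard top; axes as the box's. The cell's rim is 74 mm above this origin.
- caddy: Loose dark wooden trough, 142 (x) x 82 (y) mm, about 250 g. Walls 6 mm thick, 50 mm high at both long sides and the back (-x); the front (+x) has only a lip, its top 4 mm above the 6 mm thick floor. Inside 132 x 70 mm. Origin: centre of its underside; x towards the lip, z up. Level, it keeps the balls; they roll over the lip when it is tipped front down by about 30 degrees.
- caddy_handle (a point): Centre of the handle bar, 105 mm above the caddy's underside, over its middle. The bar runs across the caddy (along its y), 70 mm clear between two posts, and is 20 mm thick along the caddy's x (the direction to pinch) and 22 mm tall. The balls' tops are 39 mm below this point. Axes as the caddy's.
- caddy_lip (a point): Middle of the top of the caddy's pouring lip, 69 mm ahead of (x) and 10 mm above the caddy's origin.
- ball1_center (a point): Centre of a plain light wooden ball, 60 mm in diameter, about 70 g, that starts in the front of the caddy. It rolls freely.
- ball2_center (a point): Centre of the second, identical ball, that starts behind the first in the caddy.
- gourd: Ornament standing in another cell: amber glass pumpkin with a stem, 72 mm wide, 70 mm high, origin at its underside.
- vaselet: Ornament standing in another cell: terracotta miniature vase, 64 mm wide, 68 mm high, origin at its underside.
- house: Ornament standing in another cell: white ceramic house, about 56 x 74 mm, 64 mm high, origin at its underside.
- vase: Bystander: white stoneware vase, 96 mm wide, 135 mm high, beyond the box and caddy; origin at its underside.
- candlestick: Bystander: low brass candle holder, 68 mm wide, 56 mm high, between the box and the caddy; origin at its underside.
Not all that is in view belongs to the job. Leave any pink look-alike of the part that bears ball2_center alone.

How it is judged:
On the way, in this order (a step that is already met when the one before it is completed fails the run):
1. the caddy is lifted with both balls riding in it (height (world z) of caddy_lip above 0.06 m and x of ball1_center in the frame of caddy between -0.06 and 0.06 m and y of ball1_center in the frame of caddy between -0.02 and 0.02 m and z of ball1_center in the frame of caddy between 0.02 and 0.05 m and x of ball2_center in the frame of caddy between -0.06 and 0.06 m and y of ball2_center in the frame of caddy between -0.02 and 0.02 m and z of ball2_center in the frame of caddy between 0.02 and 0.05 m), for 0.2 s.
2. both balls lie in the empty, felt-lined cell (x of ball1_center in the frame of pad between -0.045 and 0.045 m and y of ball1_center in the frame of pad between -0.045 and 0.045 m and z of ball1_center in the frame of pad between 0 and 0.055 m and x of ball2_center in the frame of pad between -0.045 and 0.045 m and y of ball2_center in the frame of pad between -0.045 and 0.045 m and z of ball2_center in the frame of pad between 0 and 0.055 m), for 0.2 s.
At the end, for the whole second after the job is handed in: Both balls lie in the felt-lined cell (centres within 45 mm of the pad's centre along each of its sides, under 55 mm above its underside), nearly still (under 80 mm/s); the caddy stands on the sideboard (underside within 8 mm), upright within 0.1 rad, at rest (all of step 2 and angle between caddy's own z axis and vertical below 0.1 rad and height (world z) of caddy below 0.008 m and linear speed of caddy below 0.03 m/s and linear speed of each of ball1, ball2 below 0.08 m/s); the robot touches nothing.
It fails at once if a ball is handled with the gripper or arm (contact force between any of the fingers, the arm and ball1 above 0.5 N or contact force between any of the fingers, the arm and ball2 above 0.5 N).
It fails at once if a ball falls on the sideboard or strikes an ornament in another cell (contact force between any of ball1, ball2 and sideboard above 0.1 N or contact force between any of ball1, ball2 and gourd above 0.1 N or contact force between any of ball1, ball2 and vaselet above 0.1 N or contact force between any of ball1, ball2 and house above 0.1 N).
It fails at once if a ball is dropped from high up (faster than 2.2 m/s) (linear speed of any of ball1, ball2 above 2.2 m/s).
It fails at once if an ornament in the box is shifted by more than 25 mm (distance of any of gourd, vaselet, house from where it was at the start of the episode above 0.025 m).
It fails at once if the vase or candle holder is moved by more than 20 mm (distance of any of vase, candlestick from where it was at the start of the episode above 0.02 m).
It also fails if it takes over 66 s, if anything falls off the work surface, if the arm or the gripper's body presses on something with over 40 N, if the wrist force passes 120 N, or if a joint passes its speed limit or range.

ROBOT

A 7-joint arm with a two-finger parallel gripper is mounted at the origin on the work surface. World frame = base frame: x ahead of the robot, y to its left, z up, the work surface at z = 0. Lengths are in m, angles in rad, forces in N, time in s.
With the tool pointing down it reaches from about 0.4 to 0.85 m from the base axis. Payload 10.4 kg.
Tool frame: the origin (TCP) lies on the centre line of the jaws, within the pads' length; the fingertips stand r.finger_overhang ahead of it and the grasp point (between the pads) lies 5 mm behind it (r.finger_overhang is the distance from the TCP to the fingertips, in m); z points along the fingers, y is the line along which they close (so a half turn about z gives the same grasp; the last joint's range is limited). The gripper opens to 87 mm and grips with 3 to 60 N. Pads are 19 mm wide; open, the fingers measure 117 mm over their backs; the gripper's body (75 mm by 190 mm) begins 51 mm behind the grasp point.
Start: joints at [-1.181, 0.332, -0.065, 1.46, 0.022, 1.35, -0.088], TCP at [0.251, 0.573, 0.237] pointing down, gripper open.
Joint ranges: [-2.6, 2.6], [-0.5, 2.12], [-1.47, 1.34], [0.16, 2.42], [-1.27, 4.41], [0.06, 2.06], [-2.6, 2.6]. Speed limits (rad/s): [2.22, 2.22, 2.79, 2.79, 3.14, 3.14, 3.14].

INTERFACE

Orientations are given as a unit quaternion [x, y, z, w].
In Python, from bench import read_state, viewer, r gives the robot as it stands.
- The arm moves only by the tool carry_out, never from a script. Its argument "moves" is a list of rows, each a list of 6 numbers: the shift along the tool's x, y, z in units of 40 mm (1.0 is 40 mm), then the turn, a rotation vector about the tool's x, y, z in units of 8 degrees (1.0 is 8 degrees). A call has 1 to 20 rows; each row shifts and turns the commanded pose from where the row before left it, along the tool's axes as they then stand; what a row does not reach is not made up. A row lasts 1/8 s, in which the tool goes at most 62.5 mm and 10.7 degrees, less where a joint would pass 70% of its speed; a pose out of reach is approached as far as the arm can. A call is refused whole if a number of a shift passes 1 or a number of a turn 1, either way. A call with a gripper value outside its range is refused whole. "fingers" is the finger opening in mm, from 0 to 87, set as the call begins (left out, the last holds). The fingers move at their own pace and stop on an object; "force" is the grip in N (left out, the last holds). Time passes only in rows, so rows that do not move let the fingers close. It gives the time, the measured TCP pose, the force, the opening and the grip force at its end, in the units of the state.
- read_state(): the state, without advancing time (a new reading comes with each control period).
- viewer.camera(name): name is "scene" or "top" or "wrist"; returns a dict with "pixels" (384x512x3 uint8, red, green, blue), "range_z" (384x512 float32, m along the optical axis (not along the pixel's ray), 0 where there is no reading), "fx", "fy", "cx", "cy" (pixels), "xyz" and "orientation" of the camera in the world. Camera axes: x right, y down, z forward; pixel columns grow to the right and rows downward; lengths in m; the calibration is good to about 2 mm. A picture is of the moment at which its call begins.
- r.close_job(): hands the job in; it is judged then, once.
The state is a dict: "time": time; "joint_positions": joint angles; "joint_vel": joint speeds; "joint_torque": joint torques, N m; "ee_pos": TCP position; "eef_rot": TCP orientation; "ft_force": force on the tool from outside, world axes, zero at the start; "torque": the same for the moment, N m; "width": finger opening in m; "grip_force": force on a finger pad.
Only numpy, scipy, OpenCV 4.12 (cv2) and the standard library are available. Lean on these libraries where they do the work, as an engineer would, in place of code of your own. Each camera call takes 0.05 s, during which the arm holds its last target. There are 200 camera calls.

## Working session

There is one attempt and no reset: what is moved stays moved. The work goes in short steps, Python scripts to look and compute and a tool call to move; the robot and the scene stay as the last step left them, time stands still between calls to the robot, and variables do not carry over. Pictures are saved under pics/ and viewed, at most 10 in all, crops included, and the job is handed in when it is done.

Besides the shell and the picture viewer there is one more tool, called after ">>>" by a JSON object that holds its "fn" and its "kwargs", one argument or row to a line. carry_out: Moves the arm, as the interface text tells. Its arguments: {"type":"object","properties":{"moves":{"type":"array","items":{"type":"array","items":{"type":"number"}}},"fingers":{"type":"number"},"force":{"type":"number"}},"required":["moves"]}

```bash
ls; mkdir -p pics; python3 - <<'E'
from bench import read_state, viewer, r
import numpy as np, cv2
for n in ["scene","top"]:
    c=viewer.camera(n); np.savez(f"{n}0.npz",**c)
    cv2.imwrite(f"pics/{n}0.png",cv2.cvtColor(c["pixels"],cv2.COLOR_RGB2BGR)); print(n,c["fx"],c["cx"],c["cy"],c["xyz"],c["orientation"])
s=read_state(); print(s, r.finger_overhang)
E
```

```text
pics
scene 477.6673953874796 248.66775158828995 185.0780348607007 [1.16677933 0.26106281 1.12290028] [ 0.50646695  0.81777904 -0.23243901 -0.14387763]
top 367.29199436850996 255.89032019851714 198.86766216919492 [ 0.51814305 -0.01461835  1.00758203] [ 0.71171778 -0.70148739  0.02427914 -0.02799582]
{'time': 0.1, 'joint_positions': array([-1.18062178,  0.33281861, -0.06471033,  1.46083623,  0.02160582,
        1.34989441, -0.08852823]), 'joint_vel': array([ 0.00037365,  0.00030328, -0.0006933 , -0.00295384,  0.00071472,
       -0.00258138, -0.00010376]), 'joint_torque': array([ 1.53559391e-03, -6.24542570e+01,  2.46444385e-02, -3.90716922e+01,
       -6.13771984e-02,  3.65718605e-02,  5.38387212e-05]), 'ee_pos': array([0.2505904 , 0.572216  , 0.23583739]), 'eef_rot': array([ 2.04924375e-01,  9.78777607e-01, -6.22361769e-04, -1.00618486e-04]), 'ft_force': array([-0.45902571, -0.31017292,  0.12595577]), 'torque': array([ 0.02205578,  0.0389086 , -0.04455263]), 'grip_force': 0.0, 'width': 0.0868366546940932} 0.014
```

View pics/scene0.png

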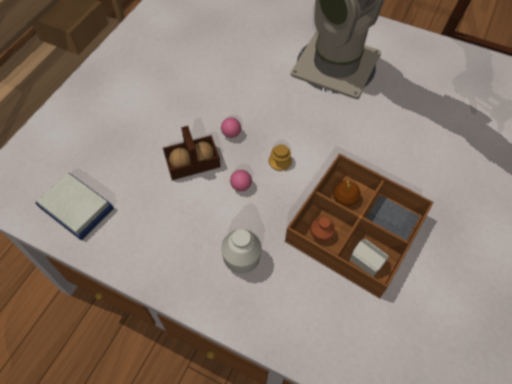

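View pics/top0.png

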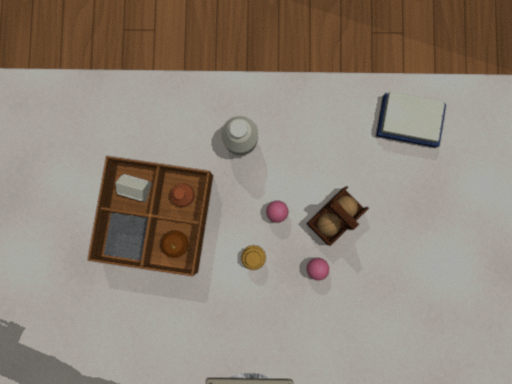

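The scene picture shows the caddy with two tan balls at (191,155), pink decoy balls at (231,127) and (241,180), the brass holder at (281,157), the vase at (241,250) and the box centred near (360,222), with felt in its right-hand cell at (395,217). In the top view the caddy is at (338,217), the felt cell at (125,237), and the pinks are at (277,211) and (318,268). Candidates for the balls are tan (328,226), tan (348,206) and the two pinks. I choose the tan pair in the caddy and will check it in one close crop.

```bash
cat > h.py <<'E'
import numpy as np, cv2
from scipy.spatial.transform import Rotation as R
def load(n): return dict(np.load(n+".npz"))
def cloud(c):
    z=c["range_z"]; v,u=np.mgrid[:z.shape[0],:z.shape[1]]
    p=np.stack([(u-c["cx"])/c["fx"]*z,(v-c["cy"])/c["fy"]*z,z],-1)
    w=p@R.from_quat(c["orientation"]).as_matrix().T+c["xyz"]; w[z<=0]=np.nan
    return w
E
python3 - <<'E'
from h import *
t=load("top0"); s=load("scene0")
a=cv2.resize(t["pixels"][180:255,295:380],None,fx=4.7,fy=5,interpolation=cv2.INTER_CUBIC)
b=cv2.resize(s["pixels"][120:190,150:230],None,fx=5,fy=5,interpolation=cv2.INTER_CUBIC)
h=max(a.shape[0],b.shape[0]); im=np.zeros((h,a.shape[1]+b.shape[1],3),np.uint8)
im[:a.shape[0],:a.shape[1]]=a; im[:b.shape[0],a.shape[1]:]=b
cv2.imwrite("pics/crop.png",im[...,::-1]); print(im.shape)
wt=cloud(t); ws=cloud(s)
def rep(name,w,reg,lo,hi):
    u0,u1,v0,v1=reg; p=w[v0:v1,u0:u1].reshape(-1,3); p=p[(p[:,2]>lo)&(p[:,2]<hi)].astype(np.float32)
    rc=cv2.minAreaRect(p[:,:2]*1000); print(name,len(p),"mean",p.mean(0).round(4),"rect",np.round(rc[0],1),np.round(rc[1],1),round(rc[2],1))
print("table z",np.nanmedian(wt[280:340,300:450,2]),np.nanmedian(ws[100:120,60:140,2]))
for n,w,rb,rc in(("top",wt,(80,225,145,285),(298,378,178,255)),("scene",ws,(280,440,145,300),(155,228,120,185))):
    rep(n+" boxrim",w,rb,.074,.09)
    rep(n+" caddy bar",w,rc,.105,.125); rep(n+" walls",w,rc,.044,.053); rep(n+" caddyall",w,rc,.01,.053)
    rep(n+" balls",w,rc,.054,.072)
rep("bar-wide top",wt,(298,378,178,255),.09,.2)
rep("vase",wt,(210,270,105,165),.1,.2)
rep("candle",wt,(235,272,240,275),.03,.2)
rep("pad",wt,(112,138,222,252),-.01,.03)
E
```

```text
(375, 800, 3)
table z -0.00022192709394630583 -0.00011530178881757891
top boxrim 1189 mean [0.5424 0.2638 0.0794] rect [543.2 262.6] [270.4 270.7] 82.4
top caddy bar 309 mean [ 0.5493 -0.2228  0.1153] rect [ 549.6 -222.8] [81.9 20.1] 45.3
top walls 442 mean [ 0.5418 -0.2125  0.0495] rect [ 550.1 -223.3] [ 82.3 142.5] 44.9
top caddyall 689 mean [ 0.542  -0.2133  0.0416] rect [ 550.2 -223.2] [ 82.4 142.5] 44.9
top balls 467 mean [ 0.5483 -0.2192  0.0609] rect [ 547.1 -221.2] [ 79.2 111.2] 71.7
scene boxrim 1141 mean [0.5541 0.2624 0.0784] rect [542.  260.2] [270.3 274. ] 82.6
scene caddy bar 214 mean [ 0.5523 -0.2237  0.115 ] rect [ 550.7 -225. ] [86.7 20. ] 44.6
scene walls 507 mean [ 0.5432 -0.2137  0.0487] rect [ 525.9 -210.2] [108.2 212.1] 56.1
scene caddyall 1141 mean [ 0.5501 -0.2131  0.0383] rect [ 526.4 -209.4] [112.8 213.5] 57.0
scene balls 402 mean [ 0.5493 -0.2197  0.0606] rect [ 525.8 -202.7] [101.4 217. ] 58.6
bar-wide top 334 mean [ 0.5491 -0.2223  0.114 ] rect [ 549.8 -223. ] [81.9 20.2] 44.8
vase 687 mean [0.7493 0.0356 0.1207] rect [753.9  36.7] [73.1 73.2] 64.2
candle 357 mean [ 0.4358 -0.0025  0.0495] rect [435.1  -2.4] [53.3 53.2] 46.2
pad 779 mean [0.4848 0.3453 0.0104] rect [484.8 345.3] [78.4 70.8] 0.8
```

View pics/crop.png

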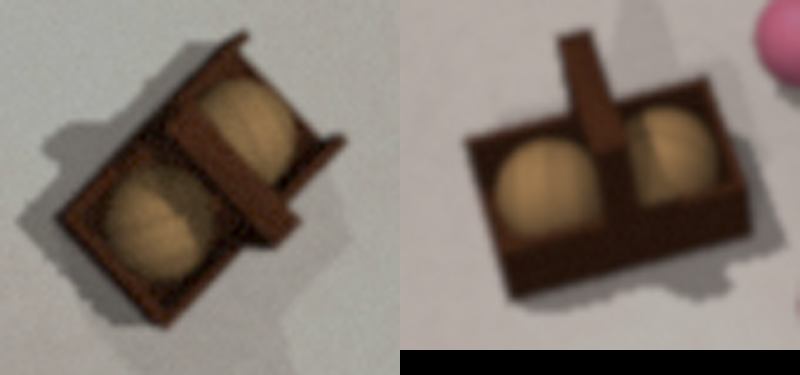

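The crop shows the pouring lip (no end wall, corner stubs at (245,35) and (345,140)) at the upper right in the top view, so caddy x points to about -45°. Both tan balls are inside, and the pinks are outside. The measurements give:
- **Caddy:** (0.550, -0.223).
- **Box:** (0.543, 0.2625), yaw -7.6°.
- **Felt cell:** about (0.487, 0.337).

I'm swinging over now.

>>> {"fn": "carry_out", "kwargs": {
  "moves": [
    [-1, 0, 0, 0, 0, 0.46],
    [-1, 0, 0, 0, 0, 0.46],
    [-1, 0, 0, 0, 0, 0.46],
    [-1, 0, 0, 0, 0, 0.46],
    [-1, 0, 0, 0, 0, 0.46],
    [-1, 0, 0, 0, 0, 0.46],
    [-1, 0, 0, 0, 0, 0.46],
    [-1, 0, 0, 0, 0, 0.46],
    [-1, 0, 0, 0, 0, 0.46],
    [-1, 0, 0, 0, 0, 0.46],
    [-1, 0, 0, 0, 0, 0.46],
    [-1, 0, 0, 0, 0, 0.46],
    [-1, 0, 0, 0, 0, 0.46],
    [-1, 0, 0, 0, 0, 0.46],
    [-1, 0, 0, 0, 0, 0.46],
    [-1, 0, 0, 0, 0, 0.46],
    [-1, 0, 0, 0, 0, 0.46],
    [-1, 0, 0, 0, 0, 0.46],
    [-1, 0, 0, 0, 0, 0.46],
    [-1, 0, 0, 0, 0, 0.46]
  ],
  "fingers": 87,
  "force": 50
}}

```text
time: 2.6
ee_pos: [0.6391, -0.0657, 0.2361]
eef_rot: [0.751, 0.66, -0.0, -0.0]
ft_force: [1.6, -0.0, 0.2]
width: 0.0868
grip_force: 0.0
```

```bash
cat >> h.py <<'E'
def down(yaw):  # tool pointing down with its y axis at angle yaw (deg)
    a=np.radians(yaw); y=np.array([np.cos(a),np.sin(a),0]); z=np.array([0,0,-1.]); return R.from_matrix(np.c_[np.cross(y,z),y,z])
def togo(pos,rot):
    from bench import read_state
    s=read_state(); c=R.from_quat(s["eef_rot"])
    print("t",s["time"],"shift",(c.inv().apply(np.array(pos)-s["ee_pos"])/.04).round(3),"turn",(np.degrees((c.inv()*rot).as_rotvec())/8).round(3),
      "q",s["joint_positions"].round(3).tolist(),"f",s["ft_force"].round(1),"w",s["width"],"g",s["grip_force"])
    with open("log.txt","a") as f: f.write(repr([list(map(float,s[k])) for k in("joint_positions","ee_pos","eef_rot")])+"\n")
E
python3 -c "
from h import *
togo([.550,-.223,.17],down(-45))"
```

```text
t 2.6 shift [-4.186 -1.705  1.653] turn [-5.000e-03  2.000e-03  4.705e+00] q [-0.325, 0.392, 0.478, 1.434, -0.181, 1.36, 0.032] f [ 1.6 -0.   0.2] w 0.08679837097224603 g 0.0
```

Translate first, then turn, so that the axes stay as computed.

>>> {"fn": "carry_out", "kwargs": {
  "moves": [
    [-0.84, -0.34, 0, 0, 0, 0],
    [-0.84, -0.34, 0, 0, 0, 0],
    [-0.84, -0.34, 0, 0, 0, 0],
    [-0.84, -0.34, 0, 0, 0, 0],
    [-0.84, -0.34, 0, 0, 0, 0],
    [0, 0, 0.3, 0, 0, 0.94],
    [0, 0, 0.3, 0, 0, 0.94],
    [0, 0, 0.3, 0, 0, 0.94],
    [0, 0, 0.3, 0, 0, 0.94],
    [0, 0, 0.3, 0, 0, 0.94],
    [0, 0, 0, 0, 0, 0]
  ]
}}

```text
time: 3.98
ee_pos: [0.5501, -0.2222, 0.1754]
eef_rot: [0.923, 0.384, -0.001, -0.001]
ft_force: [0.5, -0.1, 0.5]
width: 0.087
grip_force: 0.0
```

```bash
python3 - <<'E'
from h import *
from bench import viewer
togo([.550,-.223,.103],down(-45))
c=viewer.camera("wrist"); np.savez("wrist1.npz",**c); cv2.imwrite("pics/wrist1.png",c["pixels"][...,::-1])
w=cloud(c).reshape(-1,3)
for lo,hi in((.105,.13),(.0445,.053),(.058,.072)):
    p=w[(w[:,2]>lo)&(w[:,2]<hi)&(np.hypot(w[:,0]-.55,w[:,1]+.223)<.11)].astype(np.float32)
    rc=cv2.minAreaRect(p[:,:2]*1000) if len(p) else 0; print(len(p),rc)
E
```

```text
t 3.975 shift [-0.014  0.016  1.811] turn [-0.013  0.01   0.026] q [-0.213, 0.345, 0.643, 1.657, -0.217, 1.215, -0.303] f [ 0.5 -0.1  0.5] w 0.08695996607591097 g 0.0
2365 ((551.0067138671875, -221.10671997070312), (71.7709732055664, 20.036361694335938), 44.71549987792969)
3090 ((546.8673095703125, -224.7922821044922), (82.71554565429688, 142.307373046875), 44.712562561035156)
2621 ((554.4872436523438, -216.69540405273438), (60.690269470214844, 106.63578796386719), 46.140357971191406)
```

Aligned within 1 mm. Descend and close.

>>> {"fn": "carry_out", "kwargs": {
  "moves": [
    [0, 0, 0.5, 0, 0, 0],
    [0, 0, 0.5, 0, 0, 0],
    [0, 0, 0.5, 0, 0, 0],
    [0, 0, 0.31, 0, 0, 0.03],
    [0, 0, 0, 0, 0, 0],
    [0, 0, 0, 0, 0, 0]
  ]
}}

```text
time: 4.78
ee_pos: [0.5511, -0.2228, 0.1047]
eef_rot: [0.924, 0.382, 0.0, 0.0]
ft_force: [0.3, -0.3, 1.0]
width: 0.0868
grip_force: 0.0
```

>>> {"fn": "carry_out", "kwargs": {
  "moves": [
    [0, 0, 0, 0, 0, 0],
    [0, 0, 0, 0, 0, 0],
    [0, 0, 0, 0, 0, 0],
    [0, 0, 0, 0, 0, 0],
    [0, 0, 0, 0, 0, 0],
    [0, 0, 0, 0, 0, 0],
    [0, 0, 0, 0, 0, 0],
    [0, 0, 0, 0, 0, 0]
  ],
  "fingers": 0,
  "force": 55
}}

```text
time: 5.78
ee_pos: [0.5508, -0.2226, 0.1041]
eef_rot: [0.924, 0.382, 0.0, 0.0]
ft_force: [1.5, -1.4, -1.1]
width: 0.0196
grip_force: 55.0
```

>>> {"fn": "carry_out", "kwargs": {
  "moves": [
    [0, 0, -0.1, 0, 0, 0],
    [0, 0, -0.2, 0, 0, 0],
    [0, 0, -0.3, 0, 0, 0],
    [0, 0, -0.4, 0, 0, 0],
    [0, 0, -0.5, 0, 0, 0],
    [0, 0, -0.5, 0, 0, 0],
    [0, 0, -0.5, 0, 0, 0],
    [0, 0, -0.3, 0, 0, 0],
    [0, 0, -0.2, 0, 0, 0],
    [0, 0, 0, 0, 0, 0],
    [0, 0, 0, 0, 0, 0]
  ]
}}

```text
time: 7.15
ee_pos: [0.5504, -0.2224, 0.2234]
eef_rot: [0.924, 0.382, -0.0, -0.0]
ft_force: [-0.2, -0.6, -3.7]
width: 0.0197
grip_force: 55.0
```

The caddy is lifted (3.7 N, about 0.38 kg, so both balls are riding). Now I'll fit a simple kinematic model to the readings to choose a pouring direction the joints allow.

```bash
cat > kin.py <<'E'
from h import *
import itertools
from scipy.optimize import least_squares
def fk(q,L,sg):
    q=np.array(q)*sg
    A=R.from_euler('z',q[0])*R.from_euler('y',q[1]); B=A*R.from_euler('z',q[2])*R.from_euler('y',q[3])
    C=B*R.from_euler('z',q[4])*R.from_euler('y',q[5]); D=C*R.from_euler('z',q[6])
    return np.array([0,0,L[0]])+A.apply([0,0,L[1]])+B.apply([0,0,L[2]])+D.apply([0,0,L[3]]),D
E
python3 - <<'E'
from kin import *
togo([.55,-.223,.22],down(-45))
D=[eval(l) for l in open("log.txt")]+[[[-1.18062178,0.33281861,-0.06471033,1.46083623,0.02160582,1.34989441,-0.08852823],[0.2505904,0.572216,0.23583739],[2.04924375e-01,9.78777607e-01,-6.22361769e-04,-1.00618486e-04]]]
best=[]
for s in itertools.product([1,-1],repeat=4):
    sg=np.array([s[0],1,s[1],1,s[2],1,s[3]])
    zs=max(np.degrees(np.arccos(np.clip(fk(d[0],[0]*4,sg)[1].apply([0,0,1])@R.from_quat(d[2]).apply([0,0,1]),-1,1))) for d in D)
    f=lambda L:np.concatenate([fk(d[0],L,sg)[0]-d[1] for d in D])
    o=least_squares(f,[.36,.42,.4,.3]); best.append((np.abs(o.fun).max(),zs,sg.tolist(),o.x.round(3).tolist()))
best.sort()
for b in best[:3]: print(b)
sg=best[0][2]
for d in D: print((fk(d[0],best[0][3],sg)[1].inv()*R.from_quat(d[2])).as_rotvec().round(3))
E
```

```text
t 7.15 shift [-0.018  0.003  0.086] turn [-0.007  0.004 -0.011] q [-0.226, 0.306, 0.658, 1.597, -0.192, 1.306, -0.327] f [-0.2 -0.6 -3.7] w 0.01973211777195233 g 54.9949920270592
(np.float64(0.044737160993713304), np.float64(23.322882979653574), [-1, 1, -1, 1, 1, 1, 1], [0.057, 0.39, 0.516, 0.076])
(np.float64(0.04473716118443766), np.float64(23.32288297965356), [-1, 1, -1, 1, 1, 1, -1], [0.057, 0.39, 0.516, 0.076])
(np.float64(0.04551062039340151), np.float64(0.0), [-1, 1, -1, 1, -1, 1, -1], [-0.528, 0.256, 0.556, -0.65])
[-0.277  0.277  1.566]
[-0.364  0.364  2.291]
[-0.331  0.331  2.293]
[ 0.034 -0.034  1.738]
```

```bash
cat > kin.py <<'E'
from h import *
from scipy.optimize import least_squares
sg=np.array([-1,1,-1,1,-1,1,-1])
lo=np.array([-2.6,-.5,-1.47,.16,-1.27,.06,-2.6]); hi=np.array([2.6,2.12,1.34,2.42,4.41,2.06,2.6])
P0=np.array([.3,0,.42,0,.4,0,0,.3])
def fk(q,P):
    q=np.array(q)*sg; z0,a0,L1,a1,L2,a2,a3,L3=P
    J=R.from_euler('z',q[0]); A=J*R.from_euler('y',q[1]); F=A*R.from_euler('z',q[2]); B=F*R.from_euler('y',q[3])
    G=B*R.from_euler('z',q[4]); C=G*R.from_euler('y',q[5]); D=C*R.from_euler('z',q[6])
    return np.array([0,0,z0])+J.apply([a0,0,0])+A.apply([0,0,L1])+F.apply([a1,0,0])+B.apply([-a1+a2,0,L2])+C.apply([a3,0,L3]),D
D=[eval(l) for l in open("log.txt")]+[[[-1.18062178,0.33281861,-0.06471033,1.46083623,0.02160582,1.34989441,-0.08852823],[0.2505904,0.572216,0.23583739],[2.04924375e-01,9.78777607e-01,-6.22361769e-04,-1.00618486e-04]]]
fit=least_squares(lambda P:np.concatenate([*(fk(d[0],P)[0]-d[1] for d in D),.005*(P-P0)]),P0)
P=fit.x; res=np.abs(fit.fun[:3*len(D)]).max()
offs=[(fk(d[0],P)[1].inv()*R.from_quat(d[2])).as_rotvec() for d in D]; T=R.from_rotvec(offs[0])
def ik(pos,rot,q0):
    f=lambda q:np.concatenate([(fk(q,P)[0]-pos)*10,(fk(q,P)[1]*T*1).inv().__mul__(rot).as_rotvec()*3,.03*(q-q0)])
    o=least_squares(f,np.clip(q0,lo+.02,hi-.02),bounds=(lo,hi)); e=f(o.x); return o.x,np.abs(e[:3]).max()/10,np.abs(e[3:6]).max()/3
def pose(lip,yaw,tilt): # tool pose (TCP) for lip position, pouring heading, front-down tilt (deg)
    C=R.from_euler('z',yaw,degrees=True)*R.from_euler('y',tilt,degrees=True)
    return np.array(lip)+C.apply([-.069,0,.093]), C*R.from_matrix(np.array([[0,1,0],[1,0,0],[0,0,-1.]]))
E
python3 - <<'E'
from kin import *
print("res",res,P.round(3)); print(np.round(offs,3))
c=np.array([.4865,.3367])
for yaw in (-7.6,82.4,-97.6):
    h=np.array([np.cos(np.radians(yaw)),np.sin(np.radians(yaw))]); q=np.array(D[-2][0]); q[0]-=.95
    for tilt in (0,15,30,40,50):
        p,rot=pose([*(c-.023*h),.085 if tilt else .12],yaw,tilt); q,e1,e2=ik(p,rot,q); print(yaw,tilt,p.round(3),q.round(2),round(e1,4),round(e2,4))
E
```

```text
res 0.04614449832135259 [ 0.239 -0.042  0.396  0.044  0.492  0.065 -0.022  0.231]
[[ 0.    -0.     1.571]
 [ 0.    -0.     1.571]
 [-0.    -0.     1.571]
 [-0.     0.     1.571]]Traceback (most recent call last):
  File "<stdin>", line 7, in <module>
  File "kin.py", line 17, in ik
    o=least_squares(f,np.clip(q0,lo+.02,hi-.02),bounds=(lo,hi)); e=f(o.x); return o.x,np.abs(e[:3]).max()/10,np.abs(e[3:6]).max()/3
    return func(*args, **kwargs)
    vector_fun = VectorFunction(
        fun_wrapped,
    ...<6 lines>...
        workers=workers
    )
    self._update_fun()
    ~~~~~~~~~~~~~~~~^^
    self.f = self.fun_wrapped(xp_copy(self.x))
             ~~~~~~~~~~~~~~~~^^^^^^^^^^^^^^^^^
    return np.atleast_1d(self.fun(x))
                         ~~~~~~~~^^^
    return self.f(x, *self.args, **self.kwargs)
           ~~~~~~^^^^^^^^^^^^^^^^^^^^^^^^^^^^^^
  File "kin.py", line 16, in <lambda>
    f=lambda q:np.concatenate([(fk(q,P)[0]-pos)*10,(fk(q,P)[1]*T*1).inv().__mul__(rot).as_rotvec()*3,.03*(q-q0)])
                                                    ~~~~~~~~~~~~^~
TypeError: Argument 'other' has incorrect type (expected scipy.spatial.transform._rotation.Rotation, got int)
```

```bash
sed -i 's/.__mul__(rot)/*rot/; s/(fk(q,P)\[1\]\*T\*1).inv()/(fk(q,P)[1]*T).inv()/' kin.py
sed -i 's/^P0=.*/P0=np.array([.3,0,.42,0,.4,0,0,.3,0,0,0])/; s/a3,L3=P/a3,L3,y1,y2,y3=P/; s/A.apply(\[0,0,L1\])/A.apply([0,y1,L1])/; s/\[-a1+a2,0,L2\]/[-a1+a2,y2,L2]/; s/\[a3,0,L3\]/[a3,y3,L3]/' kin.py
cat > plan.py <<'E'
from kin import *
print("res",res,P.round(3))
c=np.array([.4865,.3367])
for yaw in (-7.6,82.4,-97.6):
    h=np.array([np.cos(np.radians(yaw)),np.sin(np.radians(yaw))]); q=np.array(D[-2][0]); q[0]-=.95
    for tilt in (0,15,30,40,50):
        p,rot=pose([*(c-.023*h),.085 if tilt else .12],yaw,tilt); q,e1,e2=ik(p,rot,q); print(yaw,tilt,p.round(3),q.round(2),round(e1,4),round(e2,4))
E
python3 plan.py
```

```text
res 2.097769261699689e-05 [ 0.26   0.     0.448 -0.     0.49  -0.    -0.     0.34  -0.022 -0.023
 -0.   ]Traceback (most recent call last):
  File "plan.py", line 7, in <module>
    p,rot=pose([*(c-.023*h),.085 if tilt else .12],yaw,tilt); q,e1,e2=ik(p,rot,q); print(yaw,tilt,p.round(3),q.round(2),round(e1,4),round(e2,4))
                                                                      ~~^^^^^^^^^
  File "kin.py", line 17, in ik
    o=least_squares(f,np.clip(q0,lo+.02,hi-.02),bounds=(lo,hi)); e=f(o.x); return o.x,np.abs(e[:3]).max()/10,np.abs(e[3:6]).max()/3
    return func(*args, **kwargs)
    vector_fun = VectorFunction(
        fun_wrapped,
    ...<6 lines>...
        workers=workers
    )
    self._update_fun()
    ~~~~~~~~~~~~~~~~^^
    self.f = self.fun_wrapped(xp_copy(self.x))
             ~~~~~~~~~~~~~~~~^^^^^^^^^^^^^^^^^
    return np.atleast_1d(self.fun(x))
                         ~~~~~~~~^^^
    return self.f(x, *self.args, **self.kwargs)
           ~~~~~~^^^^^^^^^^^^^^^^^^^^^^^^^^^^^^
  File "kin.py", line 16, in <lambda>
    f=lambda q:np.concatenate([(fk(q,P)[0]-pos)*10,(fk(q,P)[1]*T).inv()*rot.as_rotvec()*3,.03*(q-q0)])
                                                   ~~~~~~~~~~~~~~~~~~~~^~~~~~~~~~~~~~~~
TypeError: Argument 'other' has incorrect type (expected scipy.spatial.transform._rotation.Rotation, got numpy.ndarray)
```

The model now fits to 0.02 mm.

```bash
sed -i 's/(fk(q,P)\[1\]\*T).inv()\*rot.as_rotvec()/((fk(q,P)[1]*T).inv()*rot).as_rotvec()/' kin.py; python3 plan.py
```

```text
res 2.097769261699689e-05 [ 0.26   0.     0.448 -0.     0.49  -0.    -0.     0.34  -0.022 -0.023
 -0.   ]
-7.6 0 [0.395 0.349 0.213] [-1.35  0.13  0.6   1.78 -0.08  1.25 -0.87] 0.0 0.0001
-7.6 15 [0.421 0.345 0.193] [-1.11  0.36  0.57  1.61 -0.36  1.45 -0.6 ] 0.0 0.0001
-7.6 30 [0.451 0.341 0.2  ] [-0.89  0.58  0.51  1.37 -0.53  1.73 -0.47] 0.0 0.0001
-7.6 40 [0.471 0.339 0.201] [-0.76  0.73  0.47  1.21 -0.61  1.92 -0.44] 0.0 0.0
-7.6 50 [0.49  0.336 0.198] [-0.58  0.86  0.28  1.03 -0.62  2.06 -0.51] 0.0 0.0002
82.4 0 [0.474 0.246 0.213] [-1.07  0.15  0.57  1.76 -0.08  1.25  0.95] 0.0 0.0001
82.4 15 [0.478 0.272 0.193] [-1.15  0.36  0.56  1.61  0.01  1.4   0.83] 0.0 0.0
82.4 30 [0.482 0.301 0.2  ] [-1.19  0.57  0.56  1.4   0.07  1.63  0.77] 0.0 0.0
82.4 40 [0.484 0.321 0.201] [-1.21  0.72  0.56  1.25  0.11  1.78  0.76] 0.0 0.0
82.4 50 [0.487 0.341 0.198] [-1.21  0.88  0.56  1.1   0.15  1.93  0.77] 0.0 0.0
-97.6 0 [0.499 0.428 0.213] [-1.46  0.59  1.01  1.44 -0.5   1.38 -2.13] 0.0 0.0002
-97.6 15 [0.495 0.402 0.193] [-1.46  0.4   1.01  1.71 -0.61  1.12 -1.97] 0.0 0.0001
-97.6 30 [0.491 0.373 0.2  ] [-1.39  0.21  1.    1.9  -0.77  0.97 -1.72] 0.0 0.0001
-97.6 40 [0.489 0.353 0.201] [-1.3   0.16  1.    2.01 -0.98  0.95 -1.47] 0.0 0.0001
-97.6 50 [0.486 0.333 0.198] [-1.16  0.18  0.98  2.11 -1.24  1.04 -1.16] 0.0 0.0001
```

Pouring towards the box's +y (heading 82.4°, over the divider from the gourd cell) leaves the most joint margin. Carry level first, then turn.

>>> {"fn": "carry_out", "kwargs": {
  "moves": [
    [0.15, -0.2, 0, 0, 0, 0],
    [0.3, -0.42, 0, 0, 0, 0],
    [0.5, -0.7, 0, 0, 0, 0],
    [0.5, -0.7, 0, 0, 0, 0],
    [0.5, -0.7, 0, 0, 0, 0],
    [0.5, -0.7, 0, 0, 0, 0],
    [0.5, -0.7, 0, 0, 0, 0],
    [0.5, -0.7, 0, 0, 0, 0],
    [0.5, -0.7, 0, 0, 0, 0],
    [0.5, -0.7, 0, 0, 0, 0],
    [0.5, -0.7, 0, 0, 0, 0],
    [0.5, -0.7, 0, 0, 0, 0],
    [0.5, -0.7, 0, 0, 0, 0],
    [0.5, -0.7, 0, 0, 0, 0],
    [0.3, -0.4, 0, 0, 0, 0],
    [0.15, -0.2, 0, 0, 0, 0],
    [0, 0, 0, 0, 0, 0]
  ]
}}

```text
time: 9.28
ee_pos: [0.4746, 0.2446, 0.224]
eef_rot: [0.924, 0.382, -0.0, 0.0]
ft_force: [-0.4, -0.3, -2.8]
width: 0.0191
grip_force: 55.0
```

>>> {"fn": "carry_out", "kwargs": {
  "moves": [
    [0, 0, 0, 0, 0, -0.4],
    [0, 0, 0, 0, 0, -0.8],
    [0, 0, 0, 0, 0, -0.9],
    [0, 0, 0, 0, 0, -0.9],
    [0, 0, 0, 0, 0, -0.9],
    [0, 0, 0, 0, 0, -0.9],
    [0, 0, 0, 0, 0, -0.9],
    [0, 0, 0, 0, 0, -0.9],
    [0, 0, 0, 0, 0, -0.9],
    [0, 0, 0, 0, 0, -0.9],
    [0, 0, 0, 0, 0, -0.9],
    [0, 0, 0, 0, 0, -0.9],
    [0, 0, 0, 0, 0, -0.9],
    [0, 0, 0, 0, 0, -0.9],
    [0, 0, 0, 0, 0, -0.9],
    [0, 0, 0, 0, 0, -0.9],
    [0, 0, 0, 0, 0, -0.9],
    [0, 0, 0, 0, 0, -0.7],
    [0, 0, 0, 0, 0, -0.4],
    [0, 0, 0, 0, 0, 0]
  ]
}}

```text
time: 11.78
ee_pos: [0.475, 0.2434, 0.2242]
eef_rot: [0.077, 0.997, -0.0, 0.0]
ft_force: [0.5, -0.7, -2.5]
width: 0.0194
grip_force: 55.0
```

```bash
python3 - <<'E'
from kin import *
from bench import viewer
c=np.array([.4865,.3367]); h=np.array([np.cos(np.radians(82.4)),np.sin(np.radians(82.4))])
p,rot=pose([*(c-.023*h),.12],82.4,0); print(p); togo(p,rot)
for n in("scene","top"):
    k=viewer.camera(n); np.savez(n+"1.npz",**k); w=cloud(k)
    a=k["pixels"]; cv2.imwrite(f"pics/{n}1.png",cv2.resize(a[120:300,60:300] if n=="top" else a[60:300,260:460],None,fx=2.4,fy=2.4)[...,::-1])
E
```

```text
[0.47433241 0.24550817 0.213     ]
t 11.775 shift [0.026 0.05  0.28 ] turn [-0.002  0.002 -0.154] q [-0.708, 0.135, 0.163, 1.73, -0.022, 1.279, 0.877] f [ 0.5 -0.7 -2.5] w 0.019355482115498628 g 54.99468826688826
```

View pics/scene1.png

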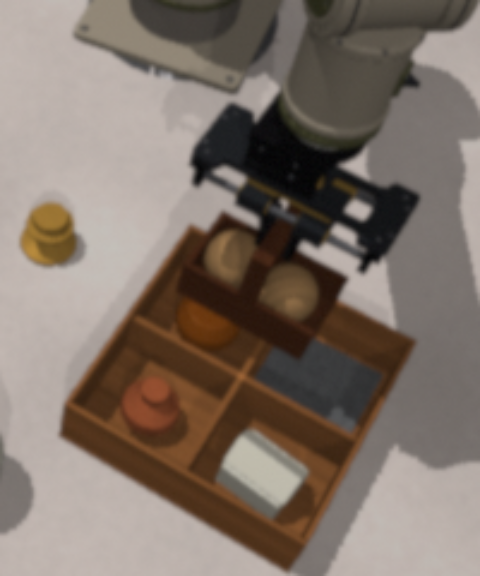

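```bash
python3 - <<'E'
from h import *
for n in("scene1","top1"):
    c=load(n); w=cloud(c); hsv=cv2.cvtColor(c["pixels"],cv2.COLOR_RGB2HSV)
    # compare with first pictures: caddy rect now, its yaw and the box pose
    for lo,hi in((.15,.178),(.225,.245),(.178,.2)):
        m=(w[...,2]>lo)&(w[...,2]<hi)&(np.hypot(w[...,0]-.475,w[...,1]-.244)<.1); p=w[m].astype(np.float32)
        print(n,lo,len(p),cv2.minAreaRect(p[:,:2]*1000) if len(p)>5 else 0, np.median(hsv[m],axis=0) if len(p) else 0)
E
```

```text
scene1 0.15 1175 ((480.4832458496094, 241.6634521484375), (142.34210205078125, 88.38611602783203), 80.93351745605469) [ 11. 156.  61.]
scene1 0.225 279 ((484.3075256347656, 242.16539001464844), (38.071529388427734, 77.79872131347656), 67.47859954833984) [ 10. 168.  44.]
scene1 0.178 401 ((490.5693359375, 237.79310607910156), (103.68014526367188, 62.94513702392578), 74.33800506591797) [ 16. 127.  96.]
top1 0.15 346 ((480.4528503417969, 244.21917724609375), (142.22483825683594, 81.91112518310547), 80.95238494873047) [ 11.  163.   57.5]
top1 0.225 57 ((514.728271484375, 238.530029296875), (12.532028198242188, 21.37970733642578), 1.4429517984390259) [ 11. 169.  60.]
top1 0.178 17 ((510.7269592285156, 246.22378540039062), (60.57048797607422, 27.54850196838379), 71.4508285522461) [ 10. 136.  36.]
```

Both balls are riding in the caddy (front at (285,290), rear at (230,255) in the crop), and the felt cell at (320,385) lies ahead of the lip. The caddy's centre reads 5 mm off the TCP along the bar, so I'll check roll before pouring.

```bash
python3 - <<'E'
from h import *
a=np.radians(81); ex=np.array([np.cos(a),np.sin(a),0]); ey=np.array([-np.sin(a),np.cos(a),0])
for n in("scene1","top1"):
    w=cloud(load(n)).reshape(-1,3); d=w-[.4805,.243,0]; x=d@ex; y=d@ey
    for s in(1,-1):
        m=(abs(y*s-.038)<.003)&(abs(x)<.07)&(w[:,2]>.15)&(w[:,2]<.19)
        for q in(-.045,0,.045):
            mm=m&(abs(x-q)<.022)
            if mm.sum()>3: print(n,"side",s,"x",q,mm.sum(),"z90",np.percentile(w[mm,2],85).round(4))
E
```

```text
scene1 side 1 x -0.045 57 z90 0.1702
scene1 side 1 x 0 23 z90 0.1707
scene1 side 1 x 0.045 95 z90 0.1702
scene1 side -1 x -0.045 98 z90 0.1703
scene1 side -1 x 0 127 z90 0.1795
scene1 side -1 x 0.045 110 z90 0.1703
top1 side 1 x -0.045 6 z90 0.1711
top1 side -1 x -0.045 55 z90 0.1718
top1 side -1 x 0 36 z90 0.1821
top1 side -1 x 0.045 48 z90 0.1721
```

The caddy is level. Align with the cell and come down to a lip height of about 0.105.

>>> {"fn": "carry_out", "kwargs": {
  "moves": [
    [0.09, 0.02, 0.1, 0, 0, -0.07],
    [0.08, 0.03, 0.2, 0, 0, -0.08],
    [0, 0, 0.2, 0, 0, 0],
    [0, 0, 0.14, 0, 0, 0],
    [0, 0, 0, 0, 0, 0],
    [0, 0, 0, 0, 0, 0]
  ]
}}

```text
time: 12.62
ee_pos: [0.4683, 0.2478, 0.1988]
eef_rot: [0.065, 0.998, 0.0, 0.0]
ft_force: [0.7, -0.1, -2.3]
width: 0.0196
grip_force: 55.0
```

```bash
python3 - <<'E'
from kin import *
from bench import read_state,viewer
c=np.array([.4865,.3367]); h=np.array([np.cos(np.radians(82.4)),np.sin(np.radians(82.4))])
s=read_state(); rot0=R.from_quat(s["eef_rot"]); p=s["ee_pos"]; print(p,np.degrees(np.arctan2(*rot0.apply([0,1,0])[[1,0]])))
q=s["joint_positions"]; lip=p+rot0.apply([0,.069,.094])
for t in(10,20,30,40,45):
    rt=rot0*R.from_euler('x',t,degrees=True); q,e1,e2=ik(lip-rt.apply([0,.069,.094])-[0,0,.02 if t>15 else 0],rt,q); print(t,q.round(2),e1.round(4),e2.round(4))
w=cloud(viewer.camera("top")).reshape(-1,3); m=(w[:,2]>.12)&(w[:,2]<.154)&(np.hypot(w[:,0]-.475,w[:,1]-.244)<.1)
rc=cv2.minAreaRect(w[m,:2].astype(np.float32)*1000); print(rc); cc=np.array(rc[0])/1000+.069*h-c
print("lip from cell centre: along",cc@h,"lateral",cc@[-h[1],h[0]])
E
```

```text
[0.46831359 0.24778486 0.19875674] 82.49581326096875
10 [-0.8   0.24  0.14  1.65  0.09  1.38  0.76] 0.0 0.0
20 [-0.87  0.38  0.15  1.53  0.17  1.5   0.68] 0.0 0.0
30 [-0.94  0.51  0.16  1.39  0.23  1.66  0.63] 0.0 0.0
40 [-0.99  0.66  0.18  1.24  0.29  1.82  0.61] 0.0 0.0
45 [-1.01  0.74  0.19  1.17  0.31  1.9   0.61] 0.0 0.0
((473.82122802734375, 248.3347625732422), (141.75245666503906, 81.9242935180664), 82.34774017333984)
lip from cell centre: along -0.020265845169416204 lateral 0.0008805284843259546
```

The lip is 20 mm short of the cell centre and laterally centred. Tilt about the lip to 20°, ease down 20 mm, then pour slowly to about 44°.

>>> {"fn": "carry_out", "kwargs": {
  "moves": [
    [0, 0.084, -0.058, 0.25, 0, 0],
    [0, 0.168, -0.115, 0.5, 0, 0],
    [0, 0.168, -0.115, 0.5, 0, 0],
    [0, 0.168, -0.115, 0.5, 0, 0],
    [0, 0.168, -0.115, 0.5, 0, 0],
    [0, 0.084, -0.058, 0.25, 0, 0],
    [0, 0, 0, 0, 0, 0],
    [0, 0.03, 0.1, 0, 0, 0],
    [0, 0.06, 0.16, 0, 0, 0],
    [0, 0.05, 0.14, 0, 0, 0],
    [0, 0.03, 0.07, 0, 0, 0],
    [0, 0, 0, 0, 0, 0]
  ]
}}

```text
time: 14.18
ee_pos: [0.4728, 0.2837, 0.1963]
eef_rot: [0.064, 0.983, -0.173, -0.011]
ft_force: [-0.1, 0.5, -1.9]
width: 0.0198
grip_force: 55.0
```

>>> {"fn": "carry_out", "kwargs": {
  "moves": [
    [0, 0.084, -0.058, 0.25, 0, 0],
    [0, 0.084, -0.058, 0.25, 0, 0],
    [0, 0.084, -0.058, 0.25, 0, 0],
    [0, 0.084, -0.058, 0.25, 0, 0],
    [0, 0.084, -0.058, 0.25, 0, 0],
    [0, 0.084, -0.058, 0.25, 0, 0],
    [0, 0.084, -0.058, 0.25, 0, 0],
    [0, 0.084, -0.058, 0.25, 0, 0],
    [0, 0.084, -0.058, 0.25, 0, 0],
    [0, 0.084, -0.058, 0.25, 0, 0],
    [0, 0.084, -0.058, 0.25, 0, 0],
    [0, 0.084, -0.058, 0.25, 0, 0],
    [0, 0, 0, 0, 0, 0],
    [0, 0, 0, 0, 0, 0],
    [0, 0, 0, 0, 0, 0],
    [0, 0, 0, 0, 0, 0]
  ]
}}

```text
time: 16.18
ee_pos: [0.4793, 0.3317, 0.1999]
eef_rot: [0.061, 0.925, -0.373, -0.024]
ft_force: [-1.1, 0.5, -2.3]
width: 0.0194
grip_force: 55.0
```

```bash
python3 - <<'E'
from h import *
from bench import viewer
togo([.474,.246,.213],down(82.4))
for n in("scene",):
    k=viewer.camera(n); np.savez(n+"2.npz",**k)
    cv2.imwrite(f"pics/{n}2.png",cv2.resize(k["pixels"][60:300,260:460],None,fx=2.4,fy=2.4)[...,::-1])
E
```

```text
t 16.175 shift [-0.148 -1.768  1.252] turn [-5.495  0.006  0.009] q [-0.99, 0.718, 0.157, 1.184, 0.319, 1.89, 0.602] f [-1.1  0.5 -2.3] w 0.019397812588562192 g 55.003364039584994
```

View pics/scene2.png

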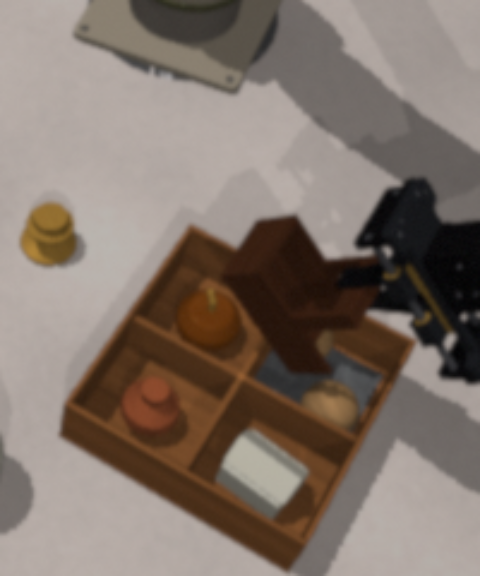

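The caddy is tipped; one ball is in the felt cell at (330,402), and the other is partly hidden at about (325,340). Lift straight up, level out and check both.

>>> {"fn": "carry_out", "kwargs": {
  "moves": [
    [0, -0.1, -0.1, 0, 0, 0],
    [0, -0.2, -0.2, 0, 0, 0],
    [0, -0.3, -0.3, 0, 0, 0],
    [0, -0.4, -0.4, 0, 0, 0],
    [0, -0.4, -0.4, 0, 0, 0],
    [0, -0.2, -0.2, -0.4, 0, 0],
    [0, -0.2, -0.1, -0.8, 0, 0],
    [0, -0.2, 0, -0.8, 0, 0],
    [0, -0.2, 0, -0.9, 0, 0],
    [0, -0.2, 0, -0.9, 0, 0],
    [0, -0.2, 0, -0.9, 0, 0],
    [0, -0.2, 0, -0.5, 0, 0],
    [0, -0.2, 0, -0.3, 0, 0],
    [0, 0, 0, 0, 0, 0]
  ]
}}

```text
time: 17.98
ee_pos: [0.4729, 0.2812, 0.3134]
eef_rot: [0.066, 0.998, 0.0, 0.0]
ft_force: [-0.4, 0.4, -2.0]
width: 0.0192
grip_force: 55.0
```

```bash
python3 - <<'E'
from h import *
from bench import viewer
togo([.474,.246,.213],down(82.4))
k=viewer.camera("scene"); np.savez("scene3.npz",**k)
cv2.imwrite("pics/scene3.png",cv2.resize(k["pixels"][60:300,260:460],None,fx=2.4,fy=2.4)[...,::-1])
c=np.array([.4865,.3367]); h=np.array([np.cos(np.radians(82.4)),np.sin(np.radians(82.4))]); l=np.array([h[1],-h[0]])
for n in("scene","top"):
    k=viewer.camera(n) if n=="top" else k; w=cloud(k).reshape(-1,3); d=w[:,:2]-c; x=d@l; y=d@h
    m=(abs(x)<.062)&(abs(y)<.062)&(w[:,2]>.05)&(w[:,2]<.076)
    print(n,m.sum(), [(np.c_[x,y][m&(x<0)].mean(0)*1000).round(), (np.c_[x,y][m&(x>0)].mean(0)*1000).round()] if m.sum() else 0, m[x<0].sum())
E
```

```text
t 17.975 shift [-0.141 -0.868  2.51 ] turn [0.001 0.005 0.003] q [-0.76, 0.132, 0.157, 1.547, -0.02, 1.464, 0.836] f [-0.4  0.4 -2. ] w 0.019177138875092144 g 54.994720900431275
scene 681 [array([-28., -29.]), array([37., 25.])] 342
top 189 [array([nan, nan]), array([45., 22.])] 0<stdin>:10: RuntimeWarning: Mean of empty slice.
  ret = um.true_divide(
```

View pics/scene3.png

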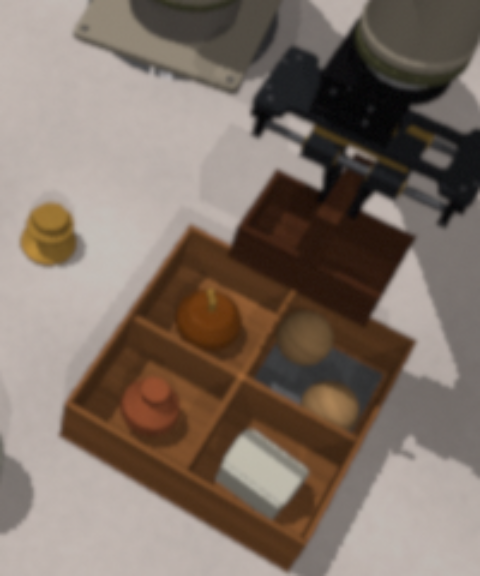

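Both balls lie in the felt cell, at (305,338) and (330,402), and the caddy is empty. Return it to its old, free spot.

>>> {"fn": "carry_out", "kwargs": {
  "moves": [
    [0, 0, 0, 0, 0, 0.44],
    [0, 0, 0, 0, 0, 0.9],
    [0, 0, 0, 0, 0, 1],
    [0, 0, 0, 0, 0, 1],
    [0, 0, 0, 0, 0, 1],
    [0, 0, 0, 0, 0, 1],
    [0, 0, 0, 0, 0, 1],
    [0, 0, 0, 0, 0, 1],
    [0, 0, 0, 0, 0, 1],
    [0, 0, 0, 0, 0, 1],
    [0, 0, 0, 0, 0, 1],
    [0, 0, 0, 0, 0, 1],
    [0, 0, 0, 0, 0, 1],
    [0, 0, 0, 0, 0, 1],
    [0, 0, 0, 0, 0, 1],
    [0, 0, 0, 0, 0, 1],
    [0, 0, 0, 0, 0, 0.6],
    [0, 0, 0, 0, 0, 0]
  ]
}}

```text
time: 20.32
ee_pos: [0.4723, 0.2835, 0.312]
eef_rot: [0.923, 0.384, -0.001, 0.001]
ft_force: [0.0, -0.5, -1.3]
width: 0.0196
grip_force: 55.0
```

>>> {"fn": "carry_out", "kwargs": {
  "moves": [
    [-0.3, 0.4, 0, 0, 0, 0],
    [-0.5, 0.68, 0, 0, 0, 0],
    [-0.54, 0.74, 0, 0, 0, 0],
    [-0.54, 0.74, 0, 0, 0, 0],
    [-0.54, 0.74, 0, 0, 0, 0],
    [-0.54, 0.74, 0, 0, 0, 0],
    [-0.54, 0.74, 0, 0, 0, 0],
    [-0.54, 0.74, 0, 0, 0, 0],
    [-0.54, 0.74, 0, 0, 0, 0],
    [-0.54, 0.74, 0, 0, 0, 0],
    [-0.54, 0.74, 0, 0, 0, 0],
    [-0.54, 0.74, 0, 0, 0, 0],
    [-0.54, 0.74, 0, 0, 0, 0],
    [-0.5, 0.68, 0, 0, 0, 0],
    [-0.3, 0.4, 0, 0, 0, 0],
    [0, 0, 0, 0, 0, 0]
  ]
}}

```text
time: 22.32
ee_pos: [0.5495, -0.2248, 0.3124]
eef_rot: [0.924, 0.381, -0.001, 0.0]
ft_force: [-0.2, 1.2, -1.6]
width: 0.0199
grip_force: 55.0
```

```bash
python3 - <<'E'
from h import *
from bench import viewer
togo([.5508,-.2226,.1041],down(-45))
w=cloud(viewer.camera("scene")).reshape(-1,3); m=(w[:,2]>.14)&(w[:,2]<.29)&(np.hypot(w[:,0]-.55,w[:,1]+.22)<.1)
from collections import Counter
print("caddy lowest z",np.percentile(w[m,2],[.5,1,5]))
E
```

```text
t 22.325 shift [ 0.069 -0.018  5.207] turn [ 0.001  0.011 -0.018] q [-0.268, 0.27, 0.724, 1.458, -0.177, 1.48, -0.334] f [-0.2  1.2 -1.6] w 0.019919660826965894 g 54.994645128026605
caddy lowest z [0.20834667 0.20914058 0.21174256]
```

Lower most of the way, then check before touching down.

>>> {"fn": "carry_out", "kwargs": {
  "moves": [
    [0, 0, 0.3, 0, 0, 0],
    [0, 0, 0.6, 0, 0, 0],
    [0, 0, 0.7, 0, 0, 0],
    [0, 0, 0.7, 0, 0, 0],
    [0, 0, 0.7, 0, 0, 0],
    [0, 0, 0.7, 0, 0, 0],
    [0, 0, 0.6, 0, 0, 0],
    [0, 0, 0.4, 0, 0, 0],
    [0, 0, 0.2, 0, 0, 0],
    [0, 0, 0.1, 0, 0, 0],
    [0, 0, 0, 0, 0, 0],
    [0, 0, 0, 0, 0, 0]
  ]
}}

```text
time: 23.88
ee_pos: [0.551, -0.2223, 0.1131]
eef_rot: [0.924, 0.383, 0.0, 0.0]
ft_force: [-0.9, 0.8, -2.3]
width: 0.0193
grip_force: 55.0
```

>>> {"fn": "carry_out", "kwargs": {
  "moves": [
    [0, 0, 0.07, 0, 0, 0],
    [0, 0, 0.07, 0, 0, 0],
    [0, 0, 0.05, 0, 0, 0],
    [0, 0, 0, 0, 0, 0],
    [0, 0, 0, 0, 0, 0]
  ]
}}

```text
time: 24.5
ee_pos: [0.5507, -0.2222, 0.1049]
eef_rot: [0.924, 0.383, 0.0, -0.0]
ft_force: [-0.5, 0.1, -2.4]
width: 0.0196
grip_force: 55.0
```

>>> {"fn": "carry_out", "kwargs": {
  "moves": [
    [0, 0, 0.02, 0, 0, 0],
    [0, 0, 0.02, 0, 0, 0],
    [0, 0, 0, 0, 0, 0],
    [0, 0, 0, 0, 0, 0]
  ]
}}

```text
time: 25.0
ee_pos: [0.5509, -0.2222, 0.1039]
eef_rot: [0.924, 0.383, 0.0, 0.0]
ft_force: [-2.4, -0.2, 4.8]
width: 0.0196
grip_force: 55.0
```

Touchdown (+4.8 N). Release, wait, then rise straight up.

>>> {"fn": "carry_out", "kwargs": {
  "moves": [
    [0, 0, 0, 0, 0, 0],
    [0, 0, 0, 0, 0, 0],
    [0, 0, 0, 0, 0, 0],
    [0, 0, 0, 0, 0, 0],
    [0, 0, 0, 0, 0, 0],
    [0, 0, 0, 0, 0, 0],
    [0, 0, -0.2, 0, 0, 0],
    [0, 0, -0.5, 0, 0, 0],
    [0, 0, -0.8, 0, 0, 0],
    [0, 0, -0.8, 0, 0, 0],
    [0, 0, -0.8, 0, 0, 0],
    [0, 0, -0.6, 0, 0, 0],
    [0, 0, 0, 0, 0, 0],
    [0, 0, 0, 0, 0, 0]
  ],
  "fingers": 87
}}

```text
time: 26.75
ee_pos: [0.5505, -0.2221, 0.2514]
eef_rot: [0.924, 0.383, 0.0, -0.0]
ft_force: [-0.5, -0.5, 0.3]
width: 0.0871
grip_force: 0.0
```

```bash
python3 - <<'E'
from h import *
from bench import viewer
togo([.5508,-.2226,.25],down(-45))
k=viewer.camera("scene"); cv2.imwrite("pics/scene4.png",k["pixels"][...,::-1])
E
```

```text
t 26.75 shift [-0.004  0.015  0.036] turn [-0.001 -0.002 -0.002] q [-0.269, 0.295, 0.714, 1.56, -0.196, 1.36, -0.321] f [-0.5 -0.5  0.3] w 0.08713082173537753 g 0.0
```

View pics/scene4.png

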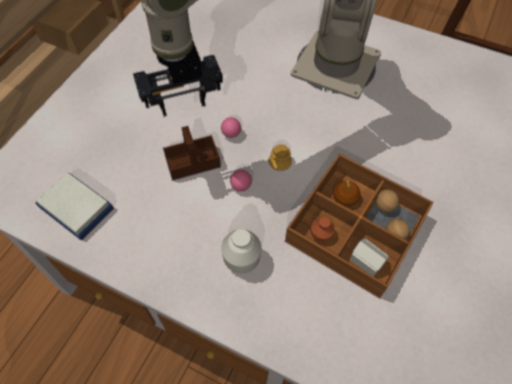

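The caddy stands empty and upright at (191,157), both balls are in the felt cell at (388,201) and (398,229), and everything else is where it was. The gripper is clear.

```bash
python3 -c "
from bench import r
print(r.close_job())"
```

```text
the job is handed in; nothing more can be done
None
```

I handed the job in at about 27 s of arm time: both balls lie in the felt-lined cell, the empty caddy stands released and upright where it started, and the ornaments, vase and candle holder look undisturbed in the last picture; the hand-in gave no verdict.

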